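Close the balance's sliding roof and tare it

TASK

A small bottle stands on the pan of the fragrance balance and the draught shield's sliding roof has been left open. With the fingertips, push the roof fully shut by its upright tab, then press the wide tare key on the front panel right down and let it come back up. Leave the round power key alone, and leave every bottle and the jar standing where it is.

Things in the scene. Friction and masses are not known exactly. Their poses are not given: they have to be found in the camera images.
- balance: white laboratory balance, fixed, 250 mm wide (y), 340 deep (x -200 to +140). Origin on the bench, mid-width; z up; its -x side is the front, roughly towards the robot. Front panel with keys: level, 60 mm high (display 64). From x = -50 back it is 198 mm high: solid tower on the left half (+y), clear-walled weighing chamber on the right half (-y), open above unless the roof covers it.
- roof (a joint): sliding roof, m: 0 = fully shut against its stop, over the chamber; 0.110 = fully open, over the tower. It slides along the balance's y; shutting pushes it along -y (to the right). Needs about 1.5 N, stays where left, no spring. Roof plate 165 mm (x) by 124 (y), 6 thick, level, upper face 206 mm above the bench; clear window in a grey frame.
- roof_tab (a point): centre of the top edge of the roof's black upright tab, 232 mm above the bench. The tab stands 26 mm proud of the roof plate, is 50 mm long along the balance's x and 12 mm thick along its y. It moves with the roof; the plate reaches 62 mm to either side of it in y. Its axes are the balance's.
- tare (a joint): travel of the tare key, m: 0 = up, 0.005 = pressed right down; a spring returns it (starts to move at about 1 N, fully down takes about 5 N).
- tare_top (a point): centre of the upper face of the tare key: a wide white oblong key, 24 mm (balance x) by 46 mm (balance y), on the right of the front panel. On a grey strip. Face is level, 68 mm above the bench when up, 8 mm above the panel; it is pressed straight down. The chamber's front wall is 106 mm behind its centre.
- power (a joint): travel of the power key, m: 0 = up, 0.005 = pressed down; sprung like the tare key. Not to be pressed.
- power_top (a point): centre of the upper face of the small round white power key, 22 mm diameter, on the left of the front panel, 115 mm from the tare key's centre; 68 mm above the bench.
- pan (a point): centre of the upper face of the round steel weighing pan (80 mm diameter) in the chamber, 69 mm above the bench.
- sample_center (a point): upright closed bottle, 36 mm diameter, 75 mm tall, amber glass with a black cap, standing on the pan; the point is its centre, half-way up
- tall_bottle_center (a point): upright closed bottle, 52 mm diameter, 135 mm tall, amber glass with a black cap, on the bench beside the balance; the point is its centre, half-way up
- mid_bottle_center (a point): upright closed bottle, 48 mm diameter, 100 mm tall, amber glass with a black cap, on the bench beside the balance; the point is its centre, half-way up
- jar_center (a point): white jar with a black lid, 54 mm diameter (lid 56), 60 mm tall, on the bench beside the balance; the point is its centre, half-way up
Mind the look-alikes: they are no part of the job. Several things look just like the part that bears jar_center: the one meant starts nearest to the robot's base. Leave any green look-alike of the part that bears mid_bottle_center alone.

How it is judged:
On the way, in this order (a step that is already met when the one before it is completed fails the run):
1. the roof is pushed fully shut (within 4 mm) (value of joint roof below 0.004 m), for 0.2 s.
2. with the roof shut, the tare key is pressed down (more than 3.5 mm of its 5 mm) (value of joint tare above 0.0035 m and value of joint roof below 0.004 m), for 0.05 s.
At the end, for the whole second after the job is handed in: The roof is shut within 4 mm, the tare and power keys are up (within 2 mm), the sample bottle stands upright on the pan (within 25 mm of its centre), and the bystander bottles and jar stand upright within 15 mm of where they began (value of joint roof below 0.004 m and value of joint each of tare, power below 0.002 m and horizontal distance between sample_center and pan below 0.025 m and angle between each of sample_center, tall_bottle_center, mid_bottle_center, jar_center's own z axis and vertical below 0.15 rad and distance of each of tall_bottle_center, mid_bottle_center, jar_center from where it was at the start of the episode below 0.015 m); the robot touches nothing.
It fails at once if the tare key is pressed while the roof is open (value of joint tare above 0.003 m and value of joint roof above 0.008 m).
It fails at once if the power key is pressed (value of joint power above 0.003 m).
It fails at once if the sample bottle is shifted, lifted or knocked (distance of sample_center from where it was at the start of the episode above 0.015 m or angle between sample_center's own z axis and vertical above 0.3 rad).
It fails at once if a bystander bottle or the jar is shifted, lifted or knocked (distance of any of tall_bottle_center, mid_bottle_center, jar_center from where it was at the start of the episode above 0.015 m or angle between any of tall_bottle_center, mid_bottle_center, jar_center's own z axis and vertical above 0.3 rad).
It also fails if it takes over 35 s, if anything falls off the work surface, if the arm or the gripper's body presses on something with over 40 N, if the wrist force passes 120 N, or if a joint passes its speed limit or range.

ROBOT

A 6-joint arm with a two-finger parallel gripper is mounted at the origin on the work surface. World frame = base frame: x ahead of the robot, y to its left, z up, the work surface at z = 0. Lengths are in m, angles in rad, forces in N, time in s.
With the tool pointing down it reaches from about 0.35 to 0.975 m from the base axis. Payload 17.4 kg.
Tool frame: the origin (TCP) lies at the very end of the fingers, on their centre line; the grasp point (between the pads) lies 19 mm behind it; z points along the fingers, y is the direction in which the jaws open and shut (so a half turn about z gives the same grasp; the last joint's range is limited). The gripper opens to 85 mm and grips with 20 to 120 N. Pads are 22 mm wide; open, the fingers measure 114 mm over their backs; the gripper's body (76 mm by 85 mm) begins 54 mm behind the grasp point. The pads swing forward as they close: fully open they stand 13 mm farther back than shut.
Start: joints at [1.267, 0.116, 1.442, -0, 1.584, -0.038], TCP at [0.177, 0.651, 0.231] pointing down, gripper open.
Joint ranges: [-2.83, 2.83], [-0.83, 2.19], [0.07, 2.5], [-1.14, 4.28], [0.01, 3], [-2.97, 2.97]. Speed limits (rad/s): [1.89, 1.89, 2.22, 3.14, 3.14, 3.14].

INTERFACE

Orientations are given as a rotation vector (axis times angle).
In Python, from cell import * gives the robot as it stands.
- The arm moves only by the tool servo_tool, never from a script. Its arguments are lists of equal length, an entry for each row: "dr": the turn, a rotation vector about the tool's x, y, z in rad, a list of three; "travel": the shift along the tool's x, y, z in cm, a list of three; "claw": the finger opening in cm, from 0 to 8.54. In form: {"dr": [[ax, ay, az], ...], "travel": [[x, y, z], ...], "claw": [claw, ...]}. A call has 1 to 5 rows; each row shifts and turns the commanded pose from where the row before left it, along the tool's axes as they then stand; what a row does not reach is not made up. A row lasts 1/10 s, in which the tool goes at most 50 mm and 8.59 degrees, less where a joint would pass 70% of its speed; a pose out of reach is approached as far as the arm can. A call is refused whole if a number of a shift passes 5 or a number of a turn 0.15, either way. A call with a gripper value outside its range is refused whole. The fingers move at their own pace and stop on an object; "grip_force" is the grip in N (left out, the last holds). Time passes only in rows, so rows that do not move let the fingers close. It gives the time, the measured TCP pose, the force and the opening at its end, in the units of the state.
- state(): the state, without advancing time (a new reading comes with each control period).
- camera(name): name is "side" or "top" or "wrist"; returns the picture (420x560x3 uint8, red, green, blue); there is no depth.
- camera_info(name): a dict with "mtx" (3x3 intrinsics, pixels), "R" (3x3) and "t" (3): a world point X has camera coordinates R X + t; the wrist camera has in their place "T_tool_cam" (4x4, takes a point from camera to tool coordinates, whose origin is the TCP and whose axes are the flange's). Camera axes: x right, y down, z forward; pixel columns grow to the right and rows downward; lengths in m; the calibration is good to about 2 mm. A picture is of the moment at which its call begins: read the wrist's pose just before it. camera_info takes no time and is no camera call.
- close_job(): hands the job in, once; it reports no verdict.
The state is a dict: "time": time; "joints": joint angles; "dq": joint speeds; "joint_efforts": joint torques, N m; "ee_pos": TCP position; "orientation": TCP orientation; "force": force on the tool from outside, world axes, zero at the start; "moment": the same for the moment, N m; "grip_width": finger opening in m.
Only numpy, scipy, OpenCV 4.12 (cv2) and the standard library are available. Lean on these libraries where they do the work, as an engineer would, in place of code of your own. Each camera call takes 0.05 s, during which the arm holds its last target.

## Working session

There is one attempt and no reset: what is moved stays moved. The work goes in short steps, Python scripts to look and compute and a tool call to move; the robot and the scene stay as the last step left them, time stands still between calls to the robot, and variables do not carry over. Pictures are saved under pics/ and viewed, and the job is handed in when it is done.

Besides the shell and the picture viewer there is one more tool, called after "Request:" by a JSON object that holds its "api" and its "payload". servo_tool: Moves the arm, as the interface text tells. Its arguments: {"type":"object","properties":{"dr":{"type":"array"},"travel":{"type":"array"},"claw":{"type":"array"},"grip_force":{"type":"number"}},"required":["dr","travel","claw"]}

```bash
mkdir -p pics; ls
python3 - <<'E'
from cell import *
import cv2, numpy as np
np.set_printoptions(precision=4,suppress=True)
s=state(); print(s['time'],s['ee_pos'],s['orientation'],s['grip_width'],s['force'])
for n in ['side','top','wrist']:
    im=camera(n); cv2.imwrite(f'pics/{n}0.png',im[:,:,::-1]); print(n,camera_info(n))
E
```

```text
pics
0.0 [0.1773 0.6511 0.2305] [-0.4163 -3.1137  0.0018] 0.08522166881245884 [-0.2729 -0.5731 -0.0949]
side {'mtx': array([[475.4721,   0.    , 284.2657],
       [  0.    , 475.4721, 207.4432],
       [  0.    ,   0.    ,   1.    ]]), 'R': array([[ 0.8582, -0.5132,  0.0035],
       [-0.2794, -0.4729, -0.8357],
       [ 0.4305,  0.7162, -0.5492]]), 't': array([-0.4896,  0.2731,  0.8294])}
top {'mtx': array([[544.8857,   0.    , 276.1271],
       [  0.    , 544.8857, 210.4503],
       [  0.    ,   0.    ,   1.    ]]), 'R': array([[-0.129 , -0.9916, -0.0046],
       [-0.9687,  0.127 , -0.2134],
       [ 0.2122, -0.0231, -0.977 ]]), 't': array([0.0687, 0.5951, 1.1443])}
wrist {'mtx': array([[323.4761,   0.    , 280.6475],
       [  0.    , 323.4761, 204.3177],
       [  0.    ,   0.    ,   1.    ]]), 'T_tool_cam': array([[-0.0009, -0.9498, -0.313 ,  0.0806],
       [ 1.    , -0.001 ,  0.0001, -0.0013],
       [-0.0004, -0.313 ,  0.9498, -0.1438],
       [ 0.    ,  0.    ,  0.    ,  1.    ]])}
```

View pics/side0.png

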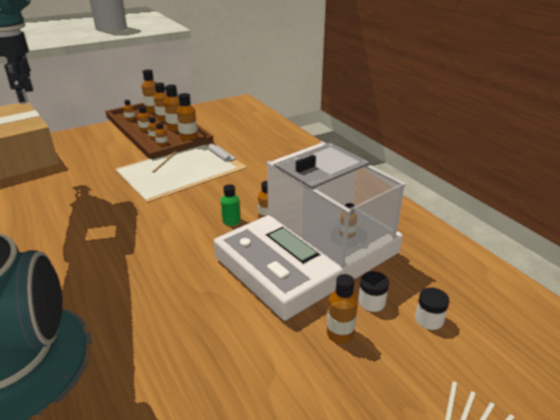

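View pics/top0.png

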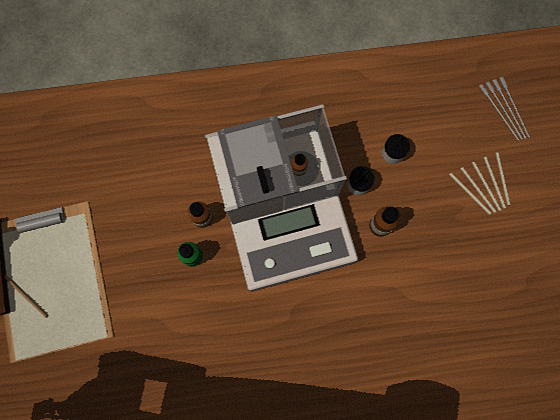

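View pics/wrist0.png

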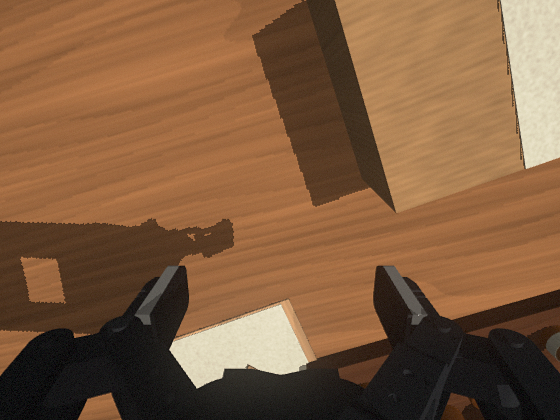

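The side view shows the tab at about (306,163), tare key (278,269) and power key (245,242). The top view shows the tab at about (264,179), tare (320,249) and power (269,263). Next I'll measure them with masks and rays.

```bash
cat > h.py <<'E'
from cell import *
import cv2, numpy as np
from scipy.spatial.transform import Rotation as Rn
np.set_printoptions(precision=4,suppress=True)
def ray(n,uv):
    c=camera_info(n); R,t=np.array(c['R']),np.array(c['t'])
    d=R.T@np.linalg.inv(c['mtx'])@np.array([uv[0],uv[1],1.]); return -R.T@t,d
def onz(n,uv,z):
    o,d=ray(n,uv); return o+d*(z-o[2])/d[2]
def proj(n,X):
    c=camera_info(n); p=np.array(c['mtx'])@(np.array(c['R'])@X+c['t']); return p[:2]/p[2]
def blobs(im,mask,box,amin=15):
    x0,y0,x1,y1=box; m=np.zeros(mask.shape,np.uint8); m[y0:y1,x0:x1]=mask[y0:y1,x0:x1]
    n,l,st,ce=cv2.connectedComponentsWithStats(m)
    return [(ce[i],st[i]) for i in range(1,n) if st[i,4]>=amin]
E
python3 - <<'E'
from h import *
for n,box in [('top',(200,95,360,295)),('side',(200,140,410,315))]:
    im=cv2.imread(f'pics/{n}0.png'); x0,y0,x1,y1=box
    k=3 if n=='side' else 3
    cv2.imwrite(f'pics/{n}z.png',cv2.resize(im[y0:y1,x0:x1],None,fx=k,fy=k,interpolation=cv2.INTER_CUBIC))
t=cv2.imread('pics/top0.png').max(2); s=cv2.imread('pics/side0.png').max(2)
print('top keys',blobs(t,(t>150).astype(np.uint8),(255,238,340,275)))
print('top tab',blobs(t,(t<40).astype(np.uint8),(250,160,280,198)))
print('side keys',blobs(s,(s>170).astype(np.uint8),(235,232,295,283)))
print('side tab',blobs(s,(s<50).astype(np.uint8),(290,150,325,176)))
E
```

```text
top keys [(array([269.9438, 241.9288]), array([255, 238,  44,  12, 267], dtype=int32)), (array([319.995 , 248.9752]), array([310, 242,  21,  15, 202], dtype=int32)), (array([269.0588, 262.9706]), array([265, 259,   9,   9,  68], dtype=int32)), (array([315.377 , 267.7934]), array([283, 259,  57,  16, 305], dtype=int32))]
top tab [(array([264.8571, 179.3714]), array([257, 166,  17,  28, 280], dtype=int32))]
side keys [(array([274.7291, 246.6285]), array([251, 232,  44,  35, 358], dtype=int32)), (array([244.4638, 240.7971]), array([239, 237,  12,   8,  69], dtype=int32)), (array([250.7645, 268.5568]), array([235, 250,  38,  33, 361], dtype=int32)), (array([277.6205, 268.7634]), array([267, 261,  23,  17, 224], dtype=int32))]
side tab [(array([305.4335, 163.6749]), array([297, 156,  18,  16, 203], dtype=int32))]
```

Run:
```python
from h import *
for n,uv,z in [('top',(320,249),.068),('top',(269,263),.068),('side',(278,269),.068),('side',(245,242),.068),('top',(264,175),.232),('side',(306,160),.232)]: print(n,uv,onz(n,uv,z))
```

```text
top (320, 249) [ 0.5006 -0.0924  0.068 ]
top (269, 263) [0.4846 0.0215 0.068 ]
side (278, 269) [ 0.4991 -0.0946  0.068 ]
side (245, 242) [0.4828 0.0167 0.068 ]
top (264, 175) [0.6351 0.0093 0.232 ]
side (306, 160) [0.624  0.0044 0.232 ]
```

View pics/topz.png

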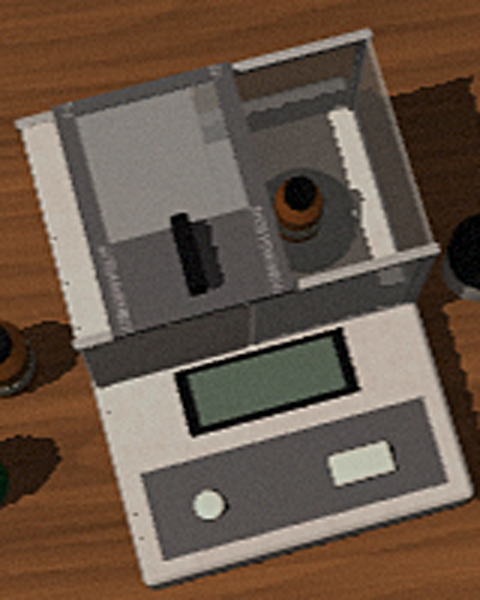

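View pics/sidez.png

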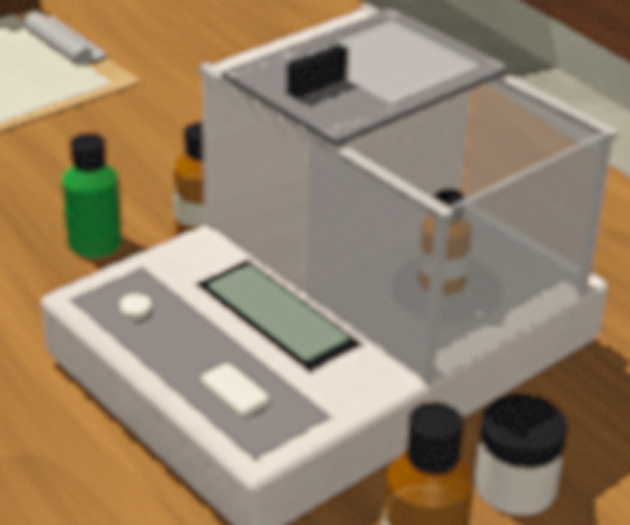

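Run:
```python
from h import *
print('tab',onz('top',(264.8,179.4),.219),onz('top',(264.8,179.4),.222),onz('side',(305.4,163.7),.219))
ta=(onz('top',(320,249),.068)); po=onz('top',(269.06,262.97),.068)
ts=onz('side',(277.6,268.8),.068); ps=onz('side',(244.46,240.8),.068)
print(ta,po,ts,ps)
for a,b in((ta,po),(ts,ps)):
    d=(b-a)[:2]; print(np.linalg.norm(d),np.arctan2(-d[0],d[1]))
# tab in ends of the top face, roof corners
a=onz('top',(200+180/3,95+216/3),.232); b=onz('top',(200+196/3,95+285/3),.232); print(a,b,b-a)
# edges: roof plate corners at .206 (zoom px)
for q in [(62,108),(225,70),(298,280),(120,332)]: print('roof',onz('top',(200+q[0]/3,95+q[1]/3),.206))
for q in [(22,120),(372,33),(437,247),(78,345)]: print('bal top',onz('top',(200+q[0]/3,95+q[1]/3),.198))
for q in [(145,583),(472,492)]: print('front',onz('top',(200+q[0]/3,95+q[1]/3),.06))
```

```text
tab [0.6298 0.0087 0.219 ] [0.6289 0.0087 0.222 ] [0.6278 0.0118 0.219 ]
[ 0.5006 -0.0924  0.068 ] [0.4847 0.0214 0.068 ] [ 0.4988 -0.0937  0.068 ] [0.4837 0.021  0.068 ]
0.11491869996768808 0.13862649707132238
0.1157010243278087 0.13080222504171282
[0.6521 0.015  0.232 ] [0.6051 0.0105 0.232 ] [-0.047  -0.0045  0.    ]
roof [0.7454 0.0843 0.206 ]
roof [ 0.758  -0.0279  0.206 ]
roof [ 0.6065 -0.0566  0.206 ]
roof [0.5869 0.0633 0.206 ]
bal top [0.7435 0.1125 0.198 ]
bal top [ 0.7747 -0.1314  0.198 ]
bal top [ 0.6189 -0.1518  0.198 ]
bal top [0.5837 0.092  0.198 ]
front [0.4349 0.073  0.06  ]
front [ 0.4693 -0.1707  0.06  ]
```

The keys measure 115 mm apart in both views, and the yaw is about 0.138 rad. The tab is near (0.629, 0.010) in both views, so the points agree. Next: close the fingers, lift and turn the tool to the balance axes.

Request:
{"api": "servo_tool", "payload": {"dr": [[0,0,-0.135],[0,0,-0.135],[0,0,-0.135],[0,0,0]], "travel": [[0,0,-2.5],[0,0,-2.5],[0,0,-2],[0,0,0]], "claw": [0,0,0,0]}}

```text
time: 0.55
ee_pos: [0.1774, 0.6518, 0.3044]
orientation: [-0.225, 3.132, 0.006]
force: [-0.2, 0.3, 0.3]
grip_width: 0.0284
```

```bash
cat >> h.py <<'E'
yaw=0.136
BX=np.array([np.cos(yaw),np.sin(yaw),0]);BY=np.array([-np.sin(yaw),np.cos(yaw),0])
def need(T):
    s=state(); Rt=Rn.from_rotvec(s['orientation']).as_matrix(); p=np.array(s['ee_pos'])
    print('t',s['time'],'p',p,'w',s['grip_width'],'F',np.array(s['force']))
    print('toolx',Rt[:,0],'tooly',Rt[:,1],'z',Rt[:,2])
    print('need cm tool',Rt.T@(np.array(T)-p)*100)
    Rd=np.column_stack([-BX,BY,[0,0,-1]]); print('need rot tool',Rn.from_matrix(Rt.T@Rd).as_rotvec())
E
python3 -c "
from h import *
need([.621,.069,.30])"
```

```text
t 0.55 p [0.1774 0.6518 0.3044] w 0.028375728686753712 F [-0.1633  0.2552  0.3275]
toolx [-0.9898 -0.1428 -0.0016] tooly [-0.1428  0.9897  0.0035] z [ 0.0011  0.0037 -1.    ]
need cm tool [-35.5797 -64.0166   0.2773]
need rot tool [0.0035 0.0016 0.0073]
```

Request:
{"api": "servo_tool", "payload": {"dr": [[0,0,0],[0,0,0],[0,0,0],[0,0,0],[0,0,0]], "travel": [[-2.2,-4.2,0],[-2.2,-4.2,0],[-2.2,-4.2,0],[-2.2,-4.2,0],[-2.2,-4.2,0]], "claw": [0,0,0,0,0]}}

```text
time: 1.05
ee_pos: [0.316, 0.4568, 0.3002]
orientation: [0.215, -3.134, 0.001]
force: [1.6, -0.2, -0.1]
grip_width: 0.0002
```

Request:
{"api": "servo_tool", "payload": {"dr": [[0,0,0],[0,0,0],[0,0,0],[0,0,0],[0,0,0]], "travel": [[-2.2,-4.2,0],[-2.2,-4.2,0],[-2.2,-4.2,0],[-2.2,-4.2,0],[-2.2,-4.2,0]], "claw": [0,0,0,0,0]}}

```text
time: 1.55
ee_pos: [0.454, 0.264, 0.3004]
orientation: [0.214, -3.134, 0.0]
force: [1.6, 1.0, -0.5]
grip_width: -0.0003
```

Request:
{"api": "servo_tool", "payload": {"dr": [[0,0,0],[0,0,0],[0,0,0],[0,0,0]], "travel": [[-2.2,-3,0],[-2.2,-3,0],[-2.2,-3,0],[0,0,0]], "claw": [0,0,0,0]}}

```text
time: 1.95
ee_pos: [0.5332, 0.1831, 0.2995]
orientation: [0.209, -3.133, 0.002]
force: [-1.4, 0.0, -0.1]
grip_width: -0.0001
```

```bash
python3 -c "
from h import *
need([.621,.069,.30])
cv2.imwrite('pics/w1.png',camera('wrist')[:,:,::-1])
cv2.imwrite('pics/s1.png',camera('side')[:,:,::-1])"
```

```text
t 1.95 p [0.5332 0.1831 0.2995] w -0.00013302148925077245 F [-1.4055  0.0388 -0.1412]
toolx [-0.9911 -0.133   0.0019] tooly [-0.133   0.9911 -0.001 ] z [-0.0018 -0.0013 -1.    ]
need cm tool [ -7.1863 -12.4756  -0.048 ]
need rot tool [-0.001  -0.0019 -0.0026]
```

View pics/w1.png

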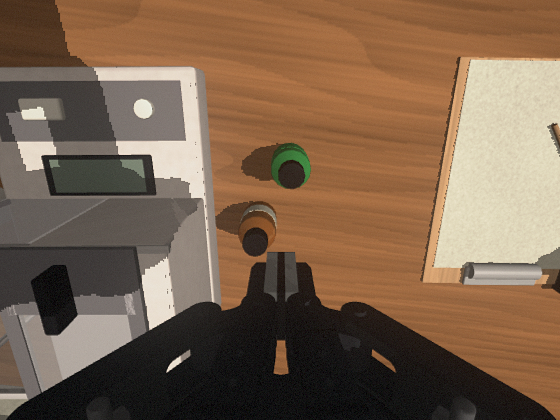

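View pics/s1.png

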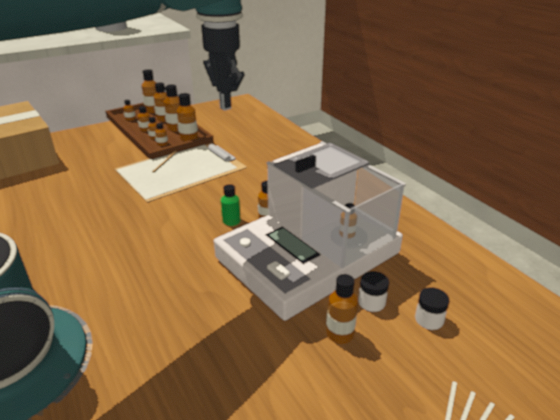

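The wrist view shows the tab at about (53,300) with its top face at the left and the key row at top left. The fingers are closed and tapering at (282,255). I'll check the tab with a wrist ray.

```bash
cat >> h.py <<'E'
def wonz(uv,z,p,rv):
    c=camera_info('wrist'); T=np.array(c['T_tool_cam']); Rt=Rn.from_rotvec(rv).as_matrix()
    o=Rt@T[:3,3]+p; d=Rt@T[:3,:3]@np.linalg.inv(c['mtx'])@np.array([uv[0],uv[1],1.])
    return o+d*(z-o[2])/d[2]
E
python3 - <<'E'
from h import *
im=cv2.imread('pics/w1.png'); g=im.max(2)
print(blobs(g,(g<30).astype(np.uint8),(25,255,90,345)))
cv2.imwrite('pics/w1z.png',cv2.resize(im[240:360,0:160],None,fx=4,fy=4,interpolation=cv2.INTER_CUBIC))
p=np.array(state()['ee_pos']);rv=state()['orientation']
for uv in [(53,300)]: print(wonz(uv,.219,p,rv))
print('keys',wonz((143,108),.068,p,rv),wonz((41,108),.068,p,rv))
E
```

```text
[(array([ 54.3279, 296.8147]), array([  31,  265,   46,   69, 2034], dtype=int32))]
[0.6303 0.0115 0.219 ]
keys [0.4823 0.0228 0.068 ] [ 0.4976 -0.0899  0.068 ]
```

View pics/w1z.png

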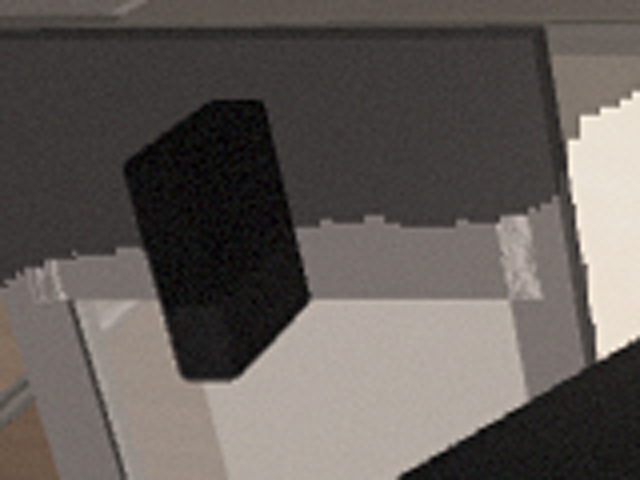

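All three views agree on the tab: (0.629, 0.0105), within about 2 mm. Now I'll move beside it on the +y side.

Request:
{"api": "servo_tool", "payload": {"dr": [[0,0,0],[0,0,0],[0,0,0],[0,0,0],[0,0,0]], "travel": [[-2.4,-4.1,0],[-2.4,-4.1,0],[-2.4,-4.1,0],[0,0,4.5],[0,0,1.5]], "claw": [0,0,0,0,0]}}

```text
time: 2.55
ee_pos: [0.6186, 0.0741, 0.2368]
orientation: [0.216, -3.129, -0.0]
force: [-0.5, -0.7, -0.6]
grip_width: -0.0003
```

```bash
python3 -c "
from h import *
need([.621,.070,.216])
cv2.imwrite('pics/s2.png',camera('side')[:,:,::-1])
cv2.imwrite('pics/w2.png',camera('wrist')[:,:,::-1])"
```

```text
t 2.55 p [0.6186 0.0741 0.2368] w -0.0002874130131623786 F [-0.5079 -0.6521 -0.5853]
toolx [-0.9905 -0.1372  0.005 ] tooly [-0.1371  0.9906  0.0005] z [-0.005  -0.0002 -1.    ]
need cm tool [-0.1895 -0.4445  2.0797]
need rot tool [ 0.0005 -0.005   0.0016]
```

View pics/w2.png

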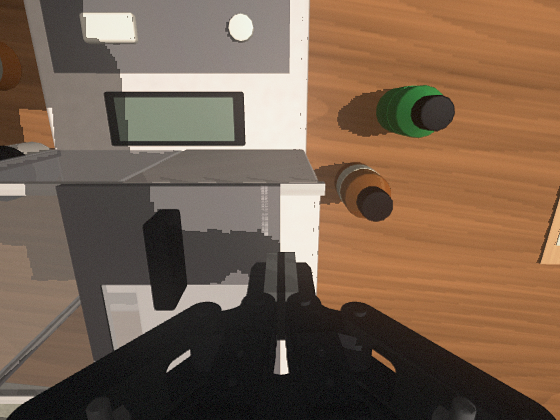

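View pics/s2.png

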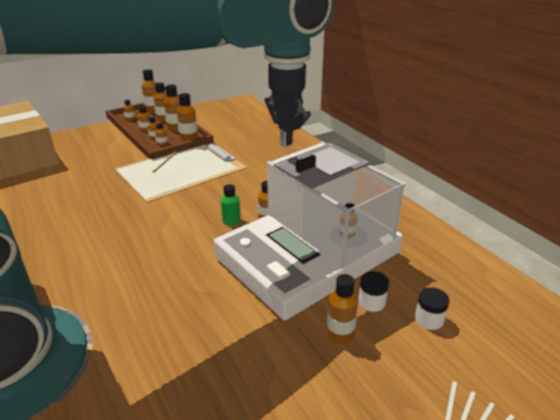

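The wrist view shows the tab at (165,258) with the fingertips at (282,258) beside it and nothing between. Descend to 10 mm above the plate, then start the slow approach.

Request:
{"api": "servo_tool", "payload": {"dr": [[0,0,0],[0,0,0],[0,0,0],[0,0,0],[0,0,0]], "travel": [[-0.2,0,1.2],[0,0,0.8],[0,-1,0],[0,-1,0],[0,0,0]], "claw": [0,0,0,0,0]}}

```text
time: 3.15
ee_pos: [0.6248, 0.0532, 0.2221]
orientation: [-0.217, 3.133, -0.0]
force: [-1.1, 0.3, -0.0]
grip_width: -0.0004
```

Request:
{"api": "servo_tool", "payload": {"dr": [[0,0,0],[0,0,0],[0,0,0],[0,0,0],[0,0,0]], "travel": [[0,-1,0],[0,-1,0],[0,-1,0],[0,-1,0],[0,0,0]], "claw": [0,0,0,0,0]}}

```text
time: 3.65
ee_pos: [0.6302, 0.0135, 0.2213]
orientation: [0.217, -3.134, 0.001]
force: [1.0, 0.3, -0.2]
grip_width: 0.0002
```

```bash
python3 -c "
from h import *
need([.621,.070,.216])
cv2.imwrite('pics/w3.png',camera('wrist')[:,:,::-1])"
```

```text
t 3.65 p [0.6302 0.0135 0.2213] w 0.00015164264809270657 F [ 1.0408  0.265  -0.225 ]
toolx [-0.9905 -0.1375  0.0001] tooly [-0.1375  0.9905 -0.0004] z [-0.     -0.0004 -1.    ]
need cm tool [0.1299 5.7189 0.5253]
need rot tool [-0.0004 -0.0001  0.0019]
```

View pics/w3.png

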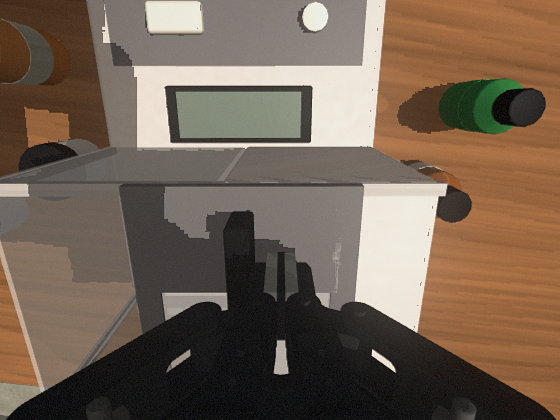

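The tab is now in contact at about (240,255) and the roof is moving: the exposed tower strip doubled in width. I'll continue pushing.

Request:
{"api": "servo_tool", "payload": {"dr": [[0,0,0],[0,0,0],[0,0,0],[0,0,0],[0,0,0]], "travel": [[0,-1.2,0],[0,-1.2,0],[0,-1.2,0],[0,-1.2,0],[0,0,0]], "claw": [0,0,0,0,0]}}

```text
time: 4.2
ee_pos: [0.6368, -0.0344, 0.2212]
orientation: [0.216, -3.134, 0.001]
force: [-0.1, -0.2, 0.4]
grip_width: 0.0001
```

```bash
python3 -c "
from h import *
need([.621,.070,.216])
cv2.imwrite('pics/w4.png',camera('wrist')[:,:,::-1])"
```

```text
t 4.2 p [ 0.6368 -0.0344  0.2212] w 0.00011272869078112335 F [-0.1336 -0.1795  0.3712]
toolx [-0.9905 -0.1372  0.0002] tooly [-0.1372  0.9905 -0.0006] z [-0.0001 -0.0006 -1.    ]
need cm tool [ 0.133  10.5592  0.5115]
need rot tool [-0.0006 -0.0002  0.0017]
```

View pics/w4.png

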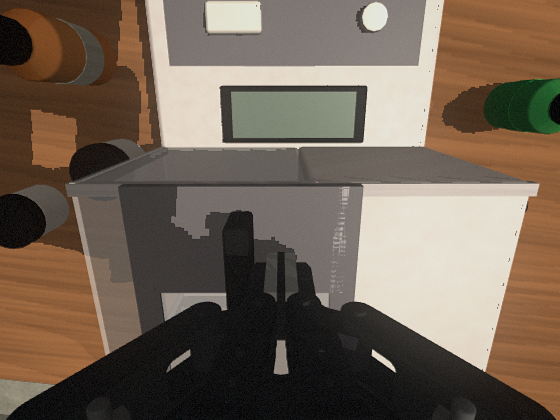

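The roof's right edge is at x≈122 and the chamber wall at ≈70. At about 1.9 px/mm, roughly 27–30 mm remain. I'll finish in decreasing steps.

Request:
{"api": "servo_tool", "payload": {"dr": [[0,0,0],[0,0,0],[0,0,0],[0,0,0],[0,0,0]], "travel": [[0,-1,0],[0,-0.7,0],[0,-0.4,0],[0,-0.2,0],[0,0,0]], "claw": [0,0,0,0,0]}}

```text
time: 4.75
ee_pos: [0.6399, -0.0556, 0.2213]
orientation: [-0.218, 3.134, -0.0]
force: [0.4, -0.4, -0.4]
grip_width: 0.0003
```

Request:
{"api": "servo_tool", "payload": {"dr": [[0,0,0],[0,0,0],[0,0,0]], "travel": [[0,-0.2,0],[0,-0.2,0],[0,0,0]], "claw": [0,0,0]}}

```text
time: 5.05
ee_pos: [0.6404, -0.0594, 0.2213]
orientation: [-0.218, 3.134, -0.0]
force: [-0.2, -0.1, -0.3]
grip_width: -0.0
```

Request:
{"api": "servo_tool", "payload": {"dr": [[0,0,0],[0,0,0]], "travel": [[0,-0.2,0],[0,0,0]], "claw": [0,0]}}

```text
time: 5.25
ee_pos: [0.6407, -0.0615, 0.2213]
orientation: [0.218, -3.134, 0.0]
force: [-0.9, 0.3, -0.5]
grip_width: 0.0
```

Request:
{"api": "servo_tool", "payload": {"dr": [[0,0,0],[0,0,0]], "travel": [[0,-0.2,0],[0,0,0]], "claw": [0,0]}}

```text
time: 5.45
ee_pos: [0.641, -0.0635, 0.2213]
orientation: [0.218, -3.134, 0.0]
force: [-0.3, 0.0, 0.3]
grip_width: -0.0
```

```bash
python3 -c "
from h import *
need([.621,.070,.216])
cv2.imwrite('pics/w5.png',camera('wrist')[:,:,::-1])"
```

```text
t 5.45 p [ 0.641  -0.0635  0.2213] w -3.706729998830353e-05 F [-0.273   0.0217  0.3284]
toolx [-0.9903 -0.1387  0.0001] tooly [-0.1387  0.9903 -0.0001] z [-0.0001 -0.0001 -1.    ]
need cm tool [ 0.1268 13.4948  0.5271]
need rot tool [-0.0001 -0.0001  0.0031]
```

View pics/w5.png

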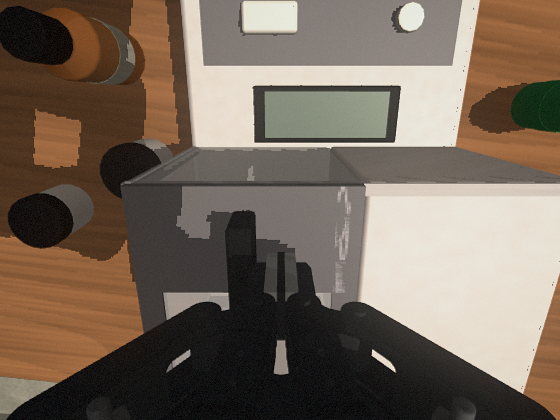

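The roof's right edge now coincides with the chamber's (x≈122). I'll confirm by pressing against the stop until the force rises.

Request:
{"api": "servo_tool", "payload": {"dr": [[0,0,0],[0,0,0]], "travel": [[0,-0.2,0],[0,0,0]], "claw": [0,0]}}

```text
time: 5.7
ee_pos: [0.6413, -0.0654, 0.2213]
orientation: [-0.218, 3.134, -0.0]
force: [-0.8, 1.3, -0.2]
grip_width: 0.0001
```

Request:
{"api": "servo_tool", "payload": {"dr": [[0,0,0],[0,0,0]], "travel": [[0,-0.2,0],[0,0,0]], "claw": [0,0]}}

```text
time: 5.9
ee_pos: [0.6414, -0.0667, 0.2213]
orientation: [0.219, -3.134, -0.002]
force: [-0.9, 6.5, 0.9]
grip_width: -0.0
```

Request:
{"api": "servo_tool", "payload": {"dr": [[0,0,0],[0,0,0],[0,0,0]], "travel": [[0,-0.2,0],[0,0,0],[0,0,0]], "claw": [0,0,0]}}

```text
time: 6.2
ee_pos: [0.6415, -0.0672, 0.2213]
orientation: [0.221, -3.133, -0.006]
force: [-3.6, 17.1, 0.8]
grip_width: -0.0001
```

Run:
```python
from h import *
need([.621,.070,.216])
w=camera('wrist')[:,:,::-1];cv2.imwrite('pics/w6.png',w)
t=camera('top')[:,:,::-1];s=camera('side')[:,:,::-1]
cv2.imwrite('pics/t6.png',t);cv2.imwrite('pics/s6.png',s)
cv2.imwrite('pics/ts6.png',np.hstack([cv2.resize(s[140:315,200:410],None,fx=2,fy=2),w[130:350,60:440][:350]][:1]+[cv2.resize(w[140:340,100:400],(420,350))]))
```

```text
t 6.2 p [ 0.6415 -0.0672  0.2213] w -0.00014349923179107608 F [-3.6179 17.1066  0.8489]
toolx [-0.9901 -0.1403  0.0004] tooly [-0.1403  0.9901  0.0038] z [-0.0009  0.0037 -1.    ]
need cm tool [ 0.1084 13.872   0.5783]
need rot tool [ 0.0038 -0.0004  0.0047]
```

View pics/ts6.png

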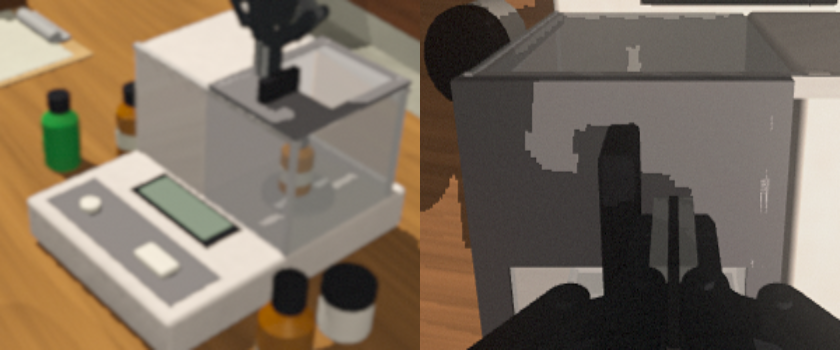

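The roof sits flush over the chamber, with 17 N held against its stop. Now back off, lift and head for the tare key.

Request:
{"api": "servo_tool", "payload": {"dr": [[0,0,0],[0,0,0],[0,0,0],[0,0,0],[0,0,0]], "travel": [[0,1,0],[0,1,0],[0,0,-3],[0,0,-3],[0,0,0]], "claw": [0,0,0,0,0]}}

```text
time: 6.85
ee_pos: [0.6398, -0.0492, 0.2861]
orientation: [-0.218, 3.128, -0.002]
force: [0.6, -0.3, -0.2]
grip_width: 0.0002
```

Run:
```python
from h import *
need([.4995,-.0925,.27])
s=state()
w=camera('wrist')[:,:,::-1];cv2.imwrite('pics/w7.png',w)
g=w.max(2); b=blobs(g,(g>200).astype(np.uint8),(150,0,560,130),60); print(b)
```

```text
t 6.85 p [ 0.6398 -0.0492  0.2861] w 0.00020885072893220838 F [ 0.6455 -0.3193 -0.216 ]
toolx [-0.9903 -0.1388 -0.0058] tooly [-0.1388  0.9903 -0.0019] z [ 0.006  -0.0011 -1.    ]
need cm tool [14.5074 -2.3336  1.5344]
need rot tool [-0.0019  0.0058  0.0033]
[(array([309.2217,  83.2777]), array([ 187,    0,  245,  130, 9763], dtype=int32)), (array([257.9592,  28.5019]), array([ 236,   17,   44,   24, 1030], dtype=int32)), (array([372.7591,  29.2381]), array([363,  18,  21,  23, 357], dtype=int32))]
```

View pics/w7.png

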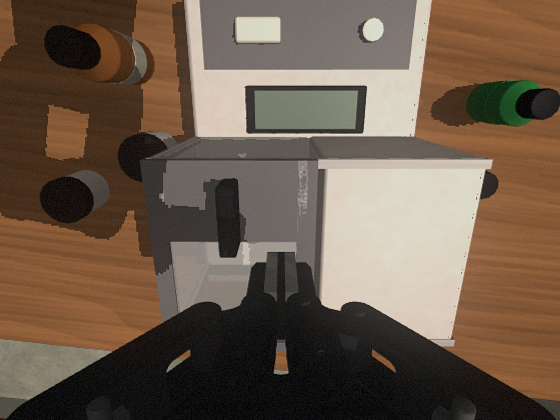

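The wrist view shows the roof clear of the fingers with the tare key at (258,29). Move over the key, staying high.

Request:
{"api": "servo_tool", "payload": {"dr": [[0,0,0],[0,0,0],[0,0,0],[0,0,0],[0,0,0]], "travel": [[4.8,-0.8,0],[4.8,-0.8,0],[4.8,-0.8,0],[0,0,0],[0,0,0]], "claw": [0,0,0,0,0]}}

```text
time: 7.4
ee_pos: [0.4991, -0.0933, 0.2812]
orientation: [-0.217, 3.133, -0.001]
force: [-0.8, 0.0, 0.3]
grip_width: 0.0001
```

Run:
```python
from h import *
s=state()
w=camera('wrist')[:,:,::-1];cv2.imwrite('pics/w8.png',w)
need([.4995,-.0925,.10])
g=w.max(2); b=blobs(g,(g>200).astype(np.uint8),(150,60,450,300),60)
for c,st in b: print(c,st,wonz(c,.068,np.array(s['ee_pos']),s['orientation']))
print('tall',onz('top',(390,214),.135))
```

```text
t 7.45 p [ 0.4998 -0.0931  0.281 ] w -0.00014451239768572378 F [ 0.5177  0.3317 -0.0511]
toolx [-0.9904 -0.1384 -0.0001] tooly [-0.1384  0.9904 -0.0001] z [ 0.0002 -0.0001 -1.    ]
need cm tool [ 0.0245  0.0664 18.0976]
need rot tool [-0.0001  0.0001  0.0028]
[324.8136 196.7676] [  217   134   220   124 10922] [ 0.5197 -0.0402  0.068 ]
[281.4129 173.591 ] [262 164  40  20 775] [ 0.4995 -0.0936  0.068 ]
[383.4125 174.1712] [375 165  18  19 257] [0.4844 0.0204 0.068 ]
tall [ 0.5453 -0.2411  0.135 ]
```

View pics/w8.png

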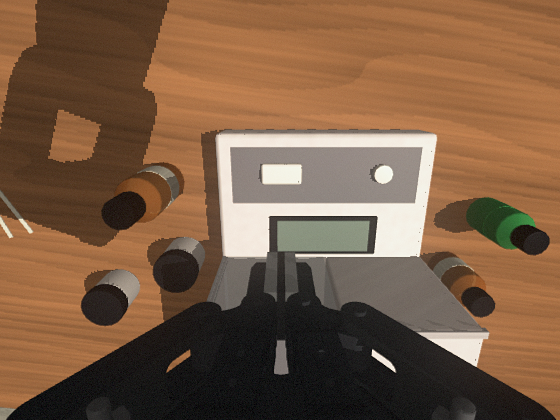

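The wrist ray puts the tare key at (0.4995, -0.0936). This agrees with the top and side views, and the TCP is directly over it. Descend.

Request:
{"api": "servo_tool", "payload": {"dr": [[0,0,0],[0,0,0],[0,0,0],[0,0,0],[0,0,0]], "travel": [[0,0,4.5],[0,0,4.5],[0,0,4.5],[0,0,4.5],[0,0,0]], "claw": [0,0,0,0,0]}}

```text
time: 7.95
ee_pos: [0.4975, -0.0921, 0.0949]
orientation: [0.219, -3.124, -0.005]
force: [0.2, 0.5, 0.3]
grip_width: -0.0004
```

Request:
{"api": "servo_tool", "payload": {"dr": [[0,0,0],[0,0,0],[0,0,0]], "travel": [[0,0,1.5],[0,0,0.5],[0,0,0]], "claw": [0,0,0]}}

```text
time: 8.25
ee_pos: [0.5003, -0.0932, 0.0821]
orientation: [-0.219, 3.133, -0.0]
force: [0.1, -0.1, -0.2]
grip_width: -0.0001
```

Run:
```python
from h import *
need([.4995,-.0932,.063])
cv2.imwrite('pics/w9.png',camera('wrist')[:,:,::-1])
```

```text
t 8.25 p [ 0.5003 -0.0932  0.0821] w -8.016128356742854e-05 F [ 0.0733 -0.1178 -0.2108]
toolx [-0.9903 -0.1389 -0.0008] tooly [-0.1389  0.9903 -0.0003] z [ 0.0008 -0.0002 -1.    ]
need cm tool [0.0833 0.01   1.9086]
need rot tool [-0.0003  0.0008  0.0033]
```

View pics/w9.png

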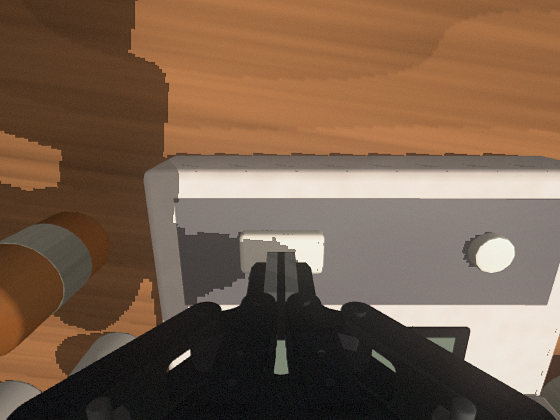

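The fingertips (282,255) are over the key, spanning (242–323, 233–272). Press in small steps.

Request:
{"api": "servo_tool", "payload": {"dr": [[0,0,0],[0,0,0],[0,0,0],[0,0,0]], "travel": [[0,0,1],[0,0,0.4],[0,0,0.3],[0,0,0]], "claw": [0,0,0,0]}}

```text
time: 8.7
ee_pos: [0.4998, -0.0932, 0.0643]
orientation: [-0.218, 3.134, -0.0]
force: [-0.5, 0.9, 3.7]
grip_width: 0.0
```

Request:
{"api": "servo_tool", "payload": {"dr": [[0,0,0],[0,0,0]], "travel": [[0,0,0.2],[0,0,0]], "claw": [0,0]}}

```text
time: 8.9
ee_pos: [0.4999, -0.0932, 0.063]
orientation: [-0.218, 3.134, -0.0]
force: [-3.9, 0.2, 8.2]
grip_width: -0.0
```

Request:
{"api": "servo_tool", "payload": {"dr": [[0,0,0],[0,0,0]], "travel": [[0,0,0.1],[0,0,0]], "claw": [0,0]}}

```text
time: 9.1
ee_pos: [0.4999, -0.0932, 0.0627]
orientation: [-0.219, 3.134, -0.0]
force: [-8.5, 1.2, 17.0]
grip_width: -0.0003
```

Request:
{"api": "servo_tool", "payload": {"dr": [[0,0,0],[0,0,0],[0,0,0],[0,0,0],[0,0,0]], "travel": [[0,0,-1],[0,0,-3],[0,0,-4.5],[0,0,-4.5],[0,0,-4.5]], "claw": [0,0,0,0,0]}}

```text
time: 9.6
ee_pos: [0.4993, -0.0931, 0.2382]
orientation: [-0.218, 3.134, 0.0]
force: [0.3, -0.7, 0.0]
grip_width: -0.0003
```

Request:
{"api": "servo_tool", "payload": {"dr": [[0,0,0],[0,0,0],[0,0,0],[0,0,0],[0,0,0]], "travel": [[4,0,-2],[4,0,-2],[0,0,0],[0,0,0],[0,0,0]], "claw": [0,0,0,0,0]}}

```text
time: 10.1
ee_pos: [0.4208, -0.1042, 0.2756]
orientation: [0.218, -3.133, -0.001]
force: [-0.2, -0.4, -0.3]
grip_width: -0.0001
```

Run:
```python
from h import *
need([.4995,-.0932,.3])
s=camera('side')[:,:,::-1];w=camera('wrist')[:,:,::-1];cv2.imwrite('pics/w10.png',w)
t=camera('top')[:,:,::-1]
cv2.imwrite('pics/s10.png',np.hstack([cv2.resize(s[140:350,190:470],(400,300)),cv2.resize(t[90:300,160:440],(400,300))]))
```

```text
t 10.1 p [ 0.4208 -0.1042  0.2756] w -0.0001318901334112512 F [-0.1673 -0.3557 -0.2684]
toolx [-0.9903 -0.1388  0.0008] tooly [-0.1388  0.9903  0.0005] z [-0.0009  0.0004 -1.    ]
need cm tool [-7.9447 -0.0045 -2.4497]
need rot tool [ 0.0005 -0.0008  0.0032]
```

View pics/s10.png

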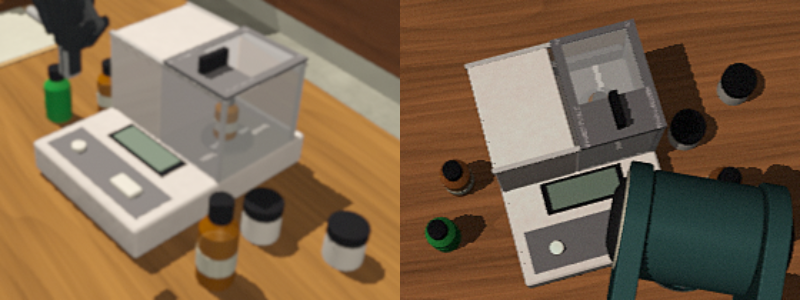

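View pics/w10.png

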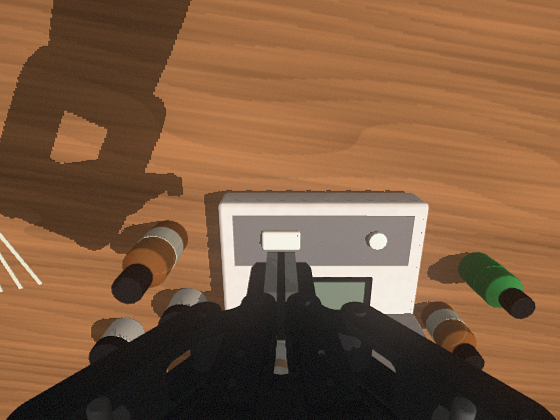

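The side view shows the roof flush over the chamber and the sample upright. The tare key is up and unobstructed, and the bottles and jars stand as before. The arm is clear and reads about 0 N, so I'll hand in.

```bash
python3 -c "
from cell import *
print(close_job())"
```

```text
the job is handed in; nothing more can be done
None
```

I pushed the roof shut by its tab, pressed the tare key right down, released it, backed the arm away and handed the job in at about 10.2 s. No verdict was reported.

- **Roof:** I pushed it along -y with the closed fingertips until the force reached 17 N against the stop. In the last side and top pictures it lies flush over the chamber.
- **Tare key:** The fingertips went down to z = 62.7 mm, about 5.3 mm below the key's upper face, at 17 N. That is past the roughly 5 N needed for full travel. Afterwards the key looked up in the last side and wrist pictures.
- **Other items:** I did not touch the power key. The sample bottle, the bystander bottles and the jars looked upright and unmoved. I judged this from the pictures and did not re-measure their positions.
- **Agreement between views:** The three cameras put the tare key and the tab within about 2–4 mm of each other, and no check failed. The arm read about 0 N before hand-in.

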